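# Line up a drying-cupboard hinge for its pin

### The arm

A 6-joint arm with a two-finger parallel gripper is mounted at the origin on the work surface. World frame = base frame: x ahead of the robot, y to its left, z up, the work surface at z = 0. Lengths are in m, angles in rad, forces in N, time in s.
With the tool pointing down it reaches from about 0.275 to 0.875 m from the base axis. Payload 12.5 kg.
Tool frame: the origin (TCP) lies midway between the tips of the shut fingers; the grasp point (between the pads) lies 19 mm behind it; y points along the fingers, z is the direction in which the jaws open and shut, and the axes are right-handed (so a half turn about y gives the same grasp; the last joint's range is limited). The gripper opens to 85 mm and grips with 20 to 120 N. Pads are 22 mm wide; open, the fingers measure 114 mm over their backs; the gripper's body (76 mm by 85 mm) begins 54 mm behind the grasp point. The pads swing forward as they close: fully open they stand 13 mm farther back than shut.
Start: joints at [-1.21, 0.351, 1.652, -0, 1.139, -0.085], TCP at [0.237, -0.496, 0.231] pointing down, gripper open.
Joint ranges: [-2.75, 2.75], [-0.79, 2.1], [0.01, 2.65], [-1.57, 4.71], [0.07, 3.14], [-2.87, 2.87]. Speed limits (rad/s): [2.22, 2.22, 2.79, 3.14, 3.14, 3.14].

### API

Orientations are given as a rotation vector (axis times angle).
In Python, from plant import env, vision gives the robot as it stands.
- The arm moves only by the shell command python3 -m handwheel 'ROWS' [FORCE]. ROWS is a JSON object of lists of equal length, an entry for each row: "twist": the turn, a rotation vector about the tool's x, y, z in degrees, a list of three; "dp": the shift along the tool's x, y, z in m, a list of three; "gripper": the gripper's target within -1 to 1 (fully open at 1, half-way at 0, shut at -1). In form: {"twist": [[rx, ry, rz], ...], "dp": [[dx, dy, dz], ...], "gripper": [gripper, ...]}. A call has 1 to 8 rows; each row shifts and turns the commanded pose from where the row before left it, along the tool's axes as they then stand; what a row does not reach is not made up. A row lasts 1/8 s, in which the tool goes at most 62.5 mm and 10.7 degrees, less where a joint would pass 70% of its speed; a pose out of reach is approached as far as the arm can. A call is refused whole if a number of a shift passes 0.0625 or a number of a turn 10.7, either way. A call with a gripper value outside its range is refused whole. The fingers move at their own pace and stop on an object; FORCE is the grip in N (left out, the last holds). Time passes only in rows, so rows that do not move let the fingers close. It gives the time, the measured TCP pose, the force and the opening at its end, in the units of the state.
- env.observe(): the state, without advancing time (a new reading comes with each control period).
- vision.capture(name): name is "scene" or "side" or "wrist"; returns a dict with "frame" (480x640x3 uint8, red, green, blue), "fovy" (degrees; the focal length in pixels is half the picture's height over the tangent of half this angle, whatever the lens; pixels are square), "cx", "cy" (the principal point, pixels), "R" (3x3) and "t" (3): a world point X has camera coordinates R X + t. Camera axes: x right, y down, z forward; pixel columns grow to the right and rows downward; lengths in m; the calibration is good to about 2 mm. A picture is of the moment at which its call begins. There is no depth.
- env.job_done(): hands the job in, once; it reports no verdict.
The state is a dict: "time": time; "joint_pos": joint angles; "qd": joint speeds; "joint_efforts": joint torques, N m; "tool_pos": TCP position; "eef_rot": TCP orientation; "ft_force": force on the tool from outside, world axes, zero at the start; "torque": the same for the moment, N m; "width": opening from 0.0 (shut) to 1.0 (fully open).
Only numpy, scipy, OpenCV 4.12 (cv2) and the standard library are available. Lean on these libraries where they do the work, as an engineer would, in place of code of your own. Each camera call takes 0.05 s, during which the arm holds its last target.

### The job

In the pottery's repair jig, press the raised yellow strap down on its red pad until the catch snaps and holds it shut over the jamb block, and take your hand off it. Then pick up the loose wooden door piece with the steel leaf, slide its single knuckle in between the two knuckles on the jamb block so that the pin holes line up with the two leaves level and opened out flat, and finish while holding it there in the air, without forcing it, ready for a colleague to drive in the pin. Leave the pots, glaze bowl, brush, screwdriver and pin tray where they are.

Things in the scene. Friction and masses are not known exactly. Their poses are not given: they have to be found in the camera images.
- jig: Fixed dark steel base plate (90 x 160 x 12 mm) with a low aluminium pocket (top 32 mm above the bench), blue strap posts at its +y end and a blue catch tower (98 mm tall) at its -y end. Origin on the bench surface under the centre of the pocket; its -x side is where the door piece comes. Its place on the bench varies, its yaw by up to 0.3 rad either way.
- jamb: Loose pale wooden jamb block 60 (x) x 70 (y) x 61 (z) mm, 0.35 kg, standing in the jig's pocket (0.8 mm play each side), axes parallel to the jig's, its underside 12 mm above the bench. Origin at the centre of its underside. A bright steel leaf lies on its top and carries two knuckles on the -x side.
- jamb_hole (a point): Point on the pin axis of the jamb block's leaf, midway between its two knuckles: 44 mm to the block's -x side of its centre, 75 mm above the bench. Pin axis along its y, z up. The two knuckles (tubes of outside diameter 16 mm, hole 10 mm, each 15 mm long) lie from 15 to 30 mm either side of this point, so the free gap is 30 mm. The door piece must come from this frame's -x side, its knuckle entering the gap in the +x direction (or from above).
- strap (a joint): Angle (rad) of the yellow strap about its hinge: 0 level and shut, positive raised. It starts raised 0.35 to 0.75 and stays where it is left (stiff hinge, 0.12 N m). In the last 0.11 rad a spring catch resists (about 6 to 10 N on the pad); past it the strap snaps to below 0.03 and is held. It stops hard at 0.
- strap_pad (a point): Centre of the top face of the red pressing pad (24 x 28 mm) on the strap, 70 mm along the strap from its hinge axis; with the strap shut, 87 mm above the bench. z is square to the strap's face. The strap is 24 mm wide and 110 mm long, 6 mm thick.
- strap_hinge (a point): Point on the strap's hinge axis, 81 mm above the bench, fixed to the jig; the hinge axis runs along this frame's x and the strap lies along its -y when shut, so the shut pad is 70 mm to -y of it and 6 mm higher.
- door_leaf: Loose door piece, about 0.2 kg: wooden block 60 (x) x 46 (y) x 34 (z) mm with a flat 4 mm steel leaf on top, lying on the bench. Origin at the centre of the block's underside. The leaf reaches to +x beyond the block: a cross piece 60 mm wide (y) from 40 to 50.5 mm from the centre, then the knuckle.
- leaf_grip (a point): Centre of the door piece's wooden block, half-way up (17 mm above its underside); axes as the door piece. Grasp it here across y (46 mm between the end faces; the steel on top is narrower, 30 mm).
- leaf_hole (a point): Middle of the door piece's single knuckle, on its pin axis (along y): 60 mm to +x of leaf_grip and 36 mm above the underside. Tube of outside diameter 16 mm, hole 10 mm, 24 mm long, so it has 3 mm play each side in the 30 mm gap. When lined up, this point lies on jamb_hole with axes parallel; the cross piece then stands 1.5 mm off the jamb's knuckles.
- pot_a: Cream barrel-shaped pot, 94 mm diameter, 92 mm tall, loose bystander. Origin under its centre.
- pot_b: Tan barrel-shaped pot, same size, loose bystander. Origin under its centre.
- pot_c: Cream barrel-shaped pot, same size, loose bystander. Origin under its centre.
- glaze_bowl: Terracotta glaze bowl, 110 mm across, 50 mm tall, loose bystander. Origin under its centre.
- brush: Wooden-handled glaze brush lying on the bench, loose bystander.
- screwdriver: Red-handled screwdriver lying on the bench, loose bystander.
- pin_tray: Blue tray 50 x 100 x 16 mm holding two steel hinge pins, loose bystander. Origin under its centre.

How it is judged:
On the way, in this order (a step that is already met when the one before it is completed fails the run):
1. the strap is snapped shut and let go (value of joint strap below 0.03 rad and contact force between each of the arm, the fingers and jig below 0.3 N), for 0.3 s.
2. the door piece is lifted off the bench in the fingers (height (world z) of leaf_grip above 0.035 m and contact force between the fingers and door_leaf above 2 N), for 0.2 s.
At the end, for the whole second after the job is handed in: Strap shut (under 0.03 rad); door piece held still in the fingers, knuckle middle within 4 mm of jamb_hole on each axis, pin axes parallel within 0.1 rad, level within 0.12 rad, pushing the jamb block under 12 N, not touching the jig; jamb block still seated (value of joint strap below 0.03 rad and x of leaf_hole in the frame of jamb_hole between -0.004 and 0.004 m and y of leaf_hole in the frame of jamb_hole between -0.004 and 0.004 m and z of leaf_hole in the frame of jamb_hole between -0.004 and 0.004 m and angle between the y axis of leaf_hole and the y axis of jamb_hole, either way round below 0.1 rad and angle between door_leaf's own z axis and vertical below 0.12 rad and contact force between the fingers and door_leaf above 2 N and contact force between door_leaf and jamb below 12 N and contact force between door_leaf and jig below 0.5 N and linear speed of door_leaf below 0.02 m/s and height (world z) of leaf_hole above 0.068 m and z of jamb in the frame of jig below 0.015 m); the arm keeps its last pose, push and grip.
It fails at once if a pot, bowl, brush, screwdriver or pin tray is moved more than 25 mm (distance of any of pot_a, pot_b, pot_c, glaze_bowl, brush, screwdriver, pin_tray from where it was at the start of the episode above 0.025 m).
It fails at once if the door piece is forced against the jamb block (over 30 N) (contact force between door_leaf and jamb above 30 N).
It also fails if it takes over 58 s, if anything falls off the work surface, if the arm or the gripper's body presses on something with over 40 N, if the wrist force passes 120 N, or if a joint passes its speed limit or range.

## Working session

There is one attempt and no reset: what is moved stays moved. The work goes in short steps, Python scripts to look and compute and a shell command to move; the robot and the scene stay as the last step left them, time stands still between calls to the robot, and variables do not carry over. Pictures are saved under pics/ and viewed, and the job is handed in when it is done.

```bash
ls; mkdir -p pics
python3 - <<'E'
from plant import env, vision
import cv2
print(env.observe())
for n in ["scene","side","wrist"]:
    c=vision.capture(n); cv2.imwrite(f"pics/{n}0.png",c["frame"][:,:,::-1]); print(n,c["fovy"],c["cx"],c["cy"],c["R"],c["t"])
E
```

```text
pics
{'time': 0.0, 'joint_pos': array([-1.20958996e+00,  3.51276564e-01,  1.65242860e+00, -3.34059023e-05,
        1.13908728e+00, -8.46220324e-02]), 'qd': array([-5.76590571e-04,  3.61698633e-05,  1.03545408e-03,  7.04535922e-04,
       -5.70598204e-04,  2.15438111e-06]), 'joint_efforts': array([-3.55734868e-03, -5.06116033e+01, -2.91406721e+01, -2.17682104e-04,
        4.62136493e-03, -7.76740507e-06]), 'tool_pos': array([ 0.23705035, -0.49592618,  0.23073462]), 'eef_rot': array([-0.44775496,  1.9755234 , -1.97312616]), 'ft_force': array([-0.41863267, -0.23395522, -0.04089752]), 'torque': array([ 0.02595191, -0.06216481,  0.00968643]), 'width': 1.0026852152150194}
scene 55.583967635993304 322.6277500729188 240.9575291095277 [[-0.416634    0.90899166  0.01225887]
 [ 0.68531382  0.32291485 -0.65274111]
 [-0.5972948  -0.26355296 -0.75748185]] [ 0.24647814 -0.31739724  1.61501429]
side 42.61120551718942 317.31057575925183 250.0201251704833 [[ 0.80776749 -0.58915469 -0.02020971]
 [-0.35806298 -0.46311541 -0.81074966]
 [ 0.46829754  0.66213357 -0.58504406]] [-0.44116221  0.25987848  1.13321645]
wrist 71.88411008815423 323.2612805642658 238.21918697659734 [[ 0.43214468 -0.90180344 -0.00123475]
 [-0.8590468  -0.41207151  0.30370325]
 [-0.27438944 -0.13018304 -0.95276587]] [-0.54949478 -0.03819382  0.38083759]
```

View pics/scene0.png

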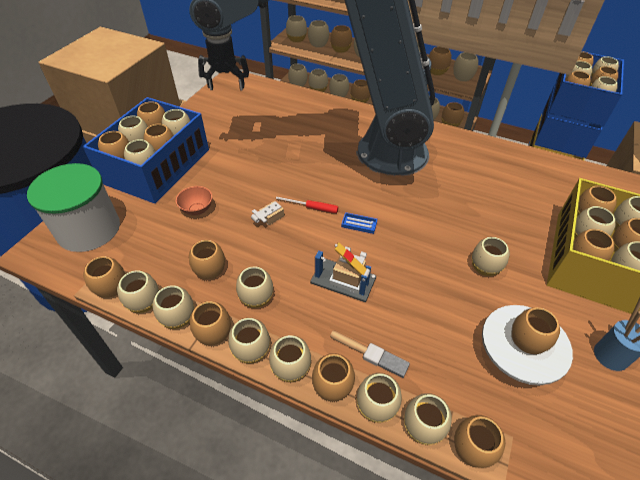

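View pics/side0.png

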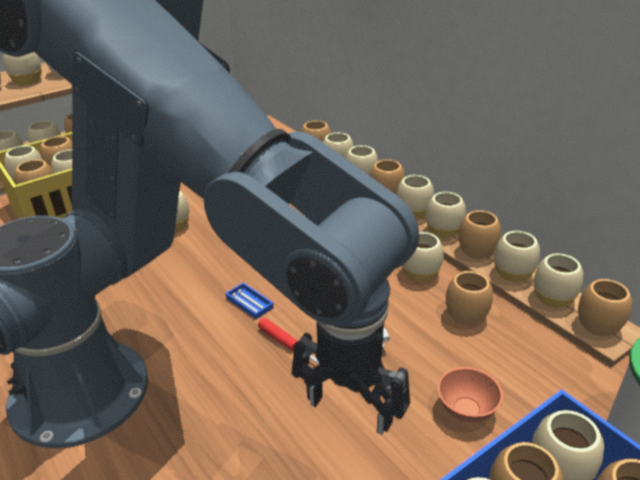

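View pics/wrist0.png

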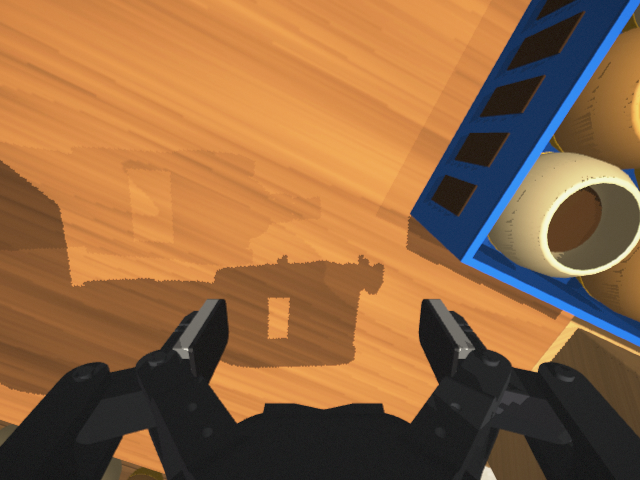

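The scene view shows the jig at about (343,275), the door piece at (268,212), the screwdriver at (310,205), the tray at (360,222) and pots around them. I'll zoom in.

```bash
cat > h.py <<'E'
import numpy as np, cv2
from scipy.spatial.transform import Rotation as Ro
from plant import env, vision
def cap(n,save=None):
    c=vision.capture(n)
    c["f"]=240/np.tan(np.radians(c["fovy"])/2)
    if save: cv2.imwrite(f"pics/{save}.png",c["frame"][:,:,::-1])
    return c
def ray(c,u,v):
    R=np.array(c["R"]);t=np.array(c["t"])
    d=R.T@np.array([(u-c["cx"])/c["f"],(v-c["cy"])/c["f"],1.]); return -R.T@t,d
def onz(c,u,v,z):
    o,d=ray(c,u,v); return o+d*(z-o[2])/d[2]
def proj(c,X):
    p=np.array(c["R"])@np.array(X)+np.array(c["t"]); return np.array([c["cx"]+c["f"]*p[0]/p[2],c["cy"]+c["f"]*p[1]/p[2]])
def two(c1,uv1,c2,uv2):
    A=[];b=[]
    for c,uv in((c1,uv1),(c2,uv2)):
        o,d=ray(c,*uv); d/=np.linalg.norm(d); P=np.eye(3)-np.outer(d,d); A.append(P); b.append(P@o)
    return np.linalg.lstsq(np.vstack(A),np.hstack(b),rcond=None)[0]
def crop(c,x0,y0,x1,y1,s,name):
    cv2.imwrite(f"pics/{name}.png",cv2.resize(c["frame"][y0:y1,x0:x1,::-1],None,fx=s,fy=s,interpolation=cv2.INTER_CUBIC))
def pose():
    s=env.observe(); return np.array(s["tool_pos"]),Ro.from_rotvec(s["eef_rot"]).as_matrix(),s
def step(target,Rt=None):
    "tool-axis shift and twist (deg) to reach target"
    p,R,s=pose(); print("dp tool",np.round(R.T@(np.array(target)-p),4))
    if Rt is not None: print("twist tool deg",np.round(np.degrees(Ro.from_matrix(R.T@Rt).as_rotvec()),2))
E
python3 - <<'E'
from h import *
c=cap("scene")
crop(c,235,185,395,305,5,"s1")
p,R,s=pose(); print(R.round(3))
for n,uv,z in [("door",(268,212),.03),("jig",(343,278),.05),("bowl",(195,203),.025),("potb",(207,259),.05),("pota",(254,287),.05),("potc",(491,256),.05),("tray",(360,222),.01),("brush",(370,352),.01),("sdr",(322,207),.01),("sdl",(278,198),.01)]: print(n,onz(c,*uv,z).round(3))
E
```

```text
[[-0.902 -0.     0.431]
 [-0.431  0.001 -0.902]
 [-0.    -1.    -0.001]]
door [ 0.475 -0.235  0.03 ]
jig [0.619 0.07  0.05 ]
bowl [ 0.533 -0.459  0.025]
potb [ 0.716 -0.286  0.05 ]
pota [ 0.742 -0.125  0.05 ]
potc [0.379 0.408 0.05 ]
tray [0.377 0.026 0.01 ]
brush [0.766 0.205 0.01 ]
sdr [ 0.368 -0.105  0.01 ]
sdl [ 0.391 -0.247  0.01 ]
```

View pics/s1.png

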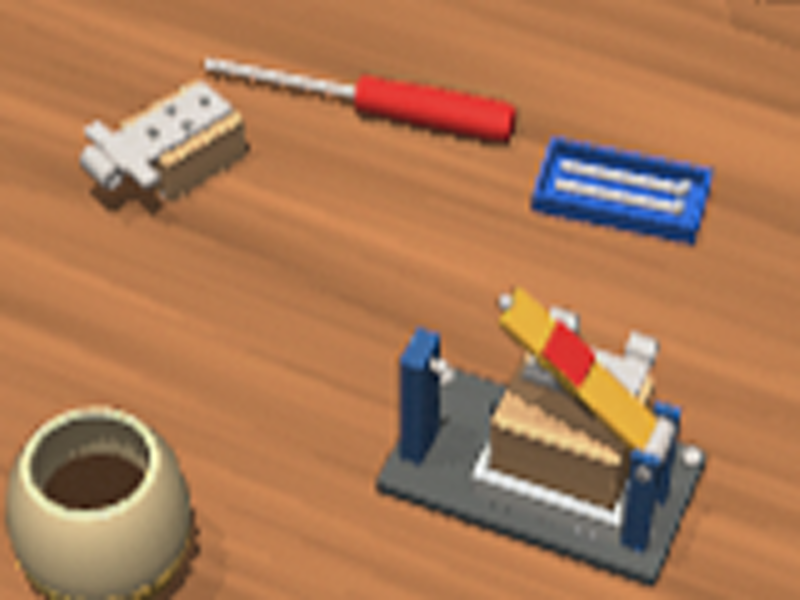

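Run:
```python
from h import *
c=cap("scene")
P=lambda u,v,z: onz(c,235+u/5-.5,185+v/5-.5,z)
a,b,d=P(378,484,.012),P(655,578,.012),P(704,455,.012)
print("plate",a,b,d,np.linalg.norm(a-b),np.linalg.norm(b-d))
yw=np.arctan2(-(b-a)[0],(b-a)[1]); print("yaw",yw)
ctr=(a+d)/2; print("ctr",ctr)
k1,k2=P(563,316,.083),P(642,345,.083); print("jk",k1,k2,np.linalg.norm(k1-k2))
# door: knuckle ends top, leaf
print("door knuckle",P(95,165,.036)); 
l=[P(207,82,.038),P(248,118,.038),P(95,125,.038),P(155,183,.038)]
for x in l: print(x.round(4))
fr=c["frame"].astype(int); r,g,bb=fr[...,0],fr[...,1],fr[...,2]
m=((r>170)&(g<70)&(bb<70)).astype(np.uint8)
n,L,S,C=cv2.connectedComponentsWithStats(m); print(S[1:],C[1:])
```

```text
plate [ 0.64030892 -0.01498324  0.012     ] [0.63316131 0.14217589 0.012     ] [0.54726634 0.13766741 0.012     ] 0.15732158120263007 0.08601320846652434
yaw 0.04544872407429647
ctr [0.59378763 0.06134209 0.012     ]
jk [0.54516387 0.04934738 0.083     ] [0.54581978 0.0947677  0.083     ] 0.045425052196637
door knuckle [ 0.51824541 -0.25897582  0.036     ]
[ 0.43   -0.2316  0.038 ]
[ 0.4467 -0.1945  0.038 ]
[ 0.4911 -0.2746  0.038 ]
[ 0.5175 -0.2187  0.038 ]
[[306 201  32  11 170]
 [344 250  10  12  67]] [[321.97058824 205.62941176]
 [348.43283582 255.41791045]]
```

Run:
```python
from h import *
p,R,s=pose(); c=cap("wrist"); Rc=np.array(c["R"]); o=-Rc.T@np.array(c["t"])
print("cam in tool",R.T@(o-p)); print("cam fwd in tool",R.T@Rc[2], "right",R.T@Rc[0])
# look pose: jaw axis -z along (0,1) rotated by jig yaw .045 
def Rt(yaw): # -z tool = y of object
    y=np.array([-np.sin(yaw),np.cos(yaw),0]); z=-y; yy=np.array([0,0,-1.]); return np.stack([np.cross(yy,z),yy,z],1)
print(Rt(.045).round(3)); step([.47,.04,.27],Rt(.045)); step([.47,.04,.27],Rt(-.52))
```

```text
cam in tool [-7.98153621e-02 -1.42967229e-01  1.48811642e-05]
cam fwd in tool [3.03822898e-01 9.52728518e-01 1.30415119e-04] right [-1.03689833e-03  1.93778612e-04  9.99999444e-01]
[[-0.999  0.     0.045]
 [-0.045  0.    -0.999]
 [-0.    -1.    -0.   ]]
dp tool [-0.4413 -0.0387 -0.3833]
twist tool deg [2.000e-02 2.297e+01 0.000e+00]
dp tool [-0.4413 -0.0387 -0.3833]
twist tool deg [2.000e-02 5.534e+01 1.000e-02]
```

```bash
cat >> h.py <<'E'
def Rt(yaw): # tool down, -z tool along object's y
    y=np.array([-np.sin(yaw),np.cos(yaw),0]); z=-y; yy=np.array([0,0,-1.]); return np.stack([np.cross(yy,z),yy,z],1)
E
python3 - <<'E'
from h import *
step([.62,.05,.29])
E
python3 -m handwheel '{"twist":[[0,7.7,0],[0,7.7,0],[0,7.6,0]],"dp":[[0,-0.02,0],[0,-0.02,0],[0,-0.02,0]],"gripper":[0,-1,-1]}'
python3 - <<'E'
from h import *
step([.62,.05,.29],Rt(.045))
E
```

```text
dp tool [-0.5809 -0.0587 -0.3277]
time: 0.68
tool_pos: [0.2371, -0.4961, 0.2918]
eef_rot: [-0.044, 2.201, -2.201]
ft_force: [-0.5, 0.5, -0.6]
width: 0.376
dp tool [-0.4044  0.0019 -0.5304]
twist tool deg [ 0.01 -0.29  0.  ]
```

```bash
python3 -m handwheel '{"twist":[[0,0,0],[0,0,0],[0,0,0],[0,0,0],[0,0,0],[0,0,0],[0,0,0],[0,0,0]],"dp":[[-0.034,0,-0.044],[-0.034,0,-0.044],[-0.034,0,-0.044],[-0.034,0,-0.044],[-0.034,0,-0.044],[-0.034,0,-0.044],[-0.034,0,-0.044],[-0.034,0,-0.044]],"gripper":[-1,-1,-1,-1,-1,-1,-1,-1]}'
python3 - <<'E'
from h import *
step([.62,.05,.29],Rt(.045))
E
```

```text
time: 1.68
tool_pos: [0.4941, -0.1308, 0.2914]
eef_rot: [-0.049, 2.199, -2.199]
ft_force: [0.3, -0.8, 0.3]
width: -0.001
dp tool [-0.1338  0.0014 -0.175 ]
twist tool deg [-0.01 -0.03 -0.02]
```

```bash
python3 - <<'E'
from h import *
cap("wrist","w1")
E
python3 -m handwheel '{"twist":[[0,0,0],[0,0,0],[0,0,0],[0,0,0],[0,0,0]],"dp":[[-0.034,0,-0.044],[-0.034,0,-0.044],[-0.034,0,-0.044],[-0.032,0,-0.043],[0,0,0]],"gripper":[-1,-1,-1,-1,-1]}'
python3 - <<'E'
from h import *
cap("wrist","w2")
E
```

```text
time: 2.35
tool_pos: [0.6203, 0.051, 0.2904]
eef_rot: [-0.053, 2.198, -2.197]
ft_force: [0.4, 0.1, -0.4]
width: -0.002
```

View pics/w1.png

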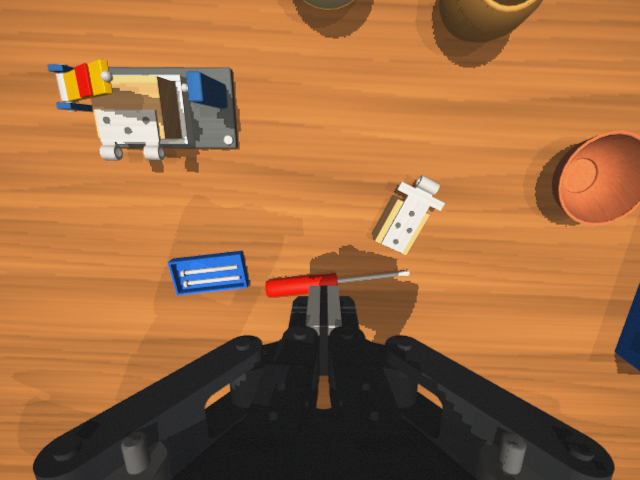

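View pics/w2.png

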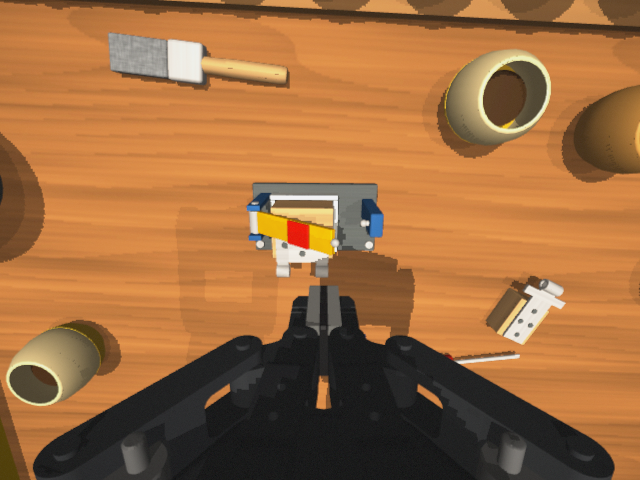

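Run:
```python
from h import *
c=cap("scene"); w=cap("wrist")
def red(c,box):
    x0,y0,x1,y1=box; fr=c["frame"].astype(int)[y0:y1,x0:x1]; r,g,b=fr[...,0],fr[...,1],fr[...,2]
    m=((r>150)&(g<70)&(b<70)).astype(np.uint8); n,L,S,C=cv2.connectedComponentsWithStats(m); k=1+np.argmax(S[1:,4]); return C[k]+[x0,y0],S[k]
def yellow(c,box):
    x0,y0,x1,y1=box; fr=c["frame"].astype(int)[y0:y1,x0:x1]; r,g,b=fr[...,0],fr[...,1],fr[...,2]
    return ((r>200)&(g>130)&(b<60)).sum()
a,sa=red(c,(335,240,370,270)); b,sb=red(w,(270,200,330,270)); print(a,sa,b,sb); print("pad",two(c,a,w,b))
crop(w,235,170,395,290,5,"w2z"); crop(c,295,225,395,305,8,"s2z")
np.save("w2.npy",{k:w[k] for k in("R","t","cx","cy","f")},allow_pickle=True)
```

```text
[348.52857143 255.3       ] [ 9 10 10 12 70] [295.126294   232.51345756] [ 15  19  21  28 483]
pad [0.6070914  0.07555759 0.13371007]
```

View pics/w2z.png

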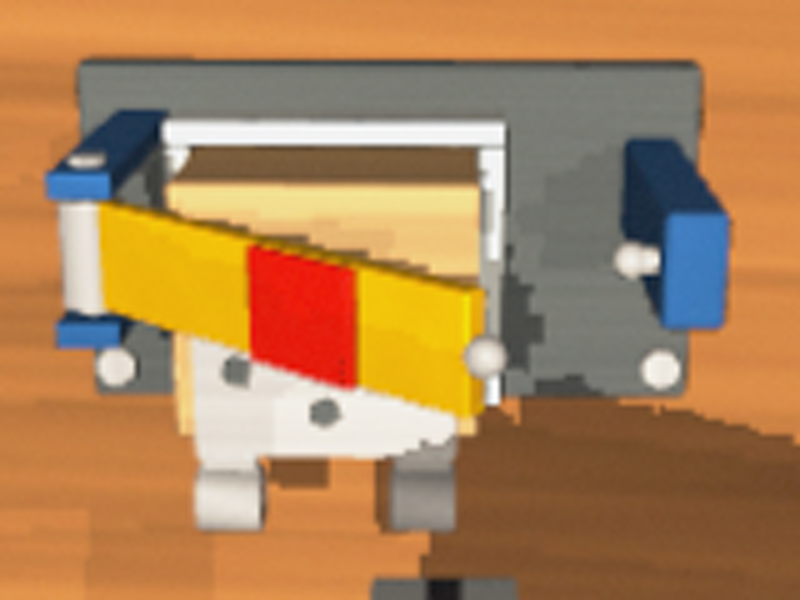

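View pics/s2z.png

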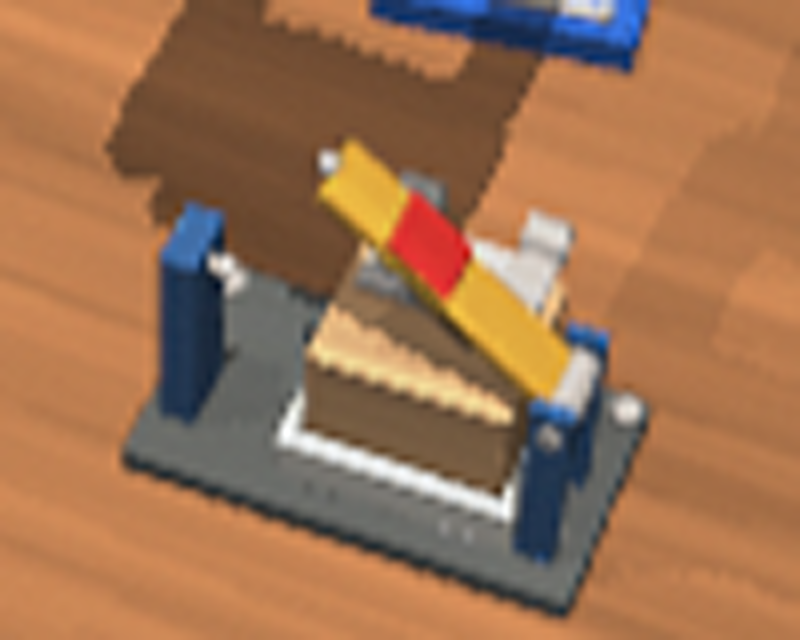

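Run:
```python
from h import *
w=np.load("w2.npy",allow_pickle=True).item()
P=lambda u,v,z: onz(w,235+(u+.5)/5-.5,170+(v+.5)/5-.5,z)
a,b=P(80,61,.012),P(700,62,.012); e,f=P(93,390,.012),P(688,390,.012)
print("plate",a,b,e,f); d=a-b; print(np.linalg.norm(d)); print("yaw",np.arctan2(-d[0],d[1]), "ctr",(a+b+e+f)/4)
for n,q in dict(hingeaxis=P(82,257,.088),jkmid=P(326.5,500,.083),jl=P(230,500,.083),jr=P(423,500,.083),tower=P(694,268,.098)).items(): print(n,q)
p1,p2=P(163,122,.032),P(505,122,.032);print("pocket",p1,p2,(p1+p2)/2)
```

```text
plate [0.63487362 0.14205397 0.012     ] [ 0.64189853 -0.01508726  0.012     ] [0.5464228  0.14036703 0.012     ] [ 0.55385875 -0.02009149  0.012     ]
0.15729817473172833
yaw 0.04467469365235918 ctr [0.59426342 0.06181056 0.012     ]
hingeaxis [0.60424232 0.12638523 0.088     ]
jkmid [0.54777477 0.07257432 0.083     ]
jl [0.54674956 0.09469203 0.083     ]
jr [0.54879995 0.05045699 0.083     ]
tower [ 0.61053545 -0.00403141  0.098     ]
pocket [0.62397376 0.11785803 0.032     ] [0.62784101 0.03436576 0.032     ] [0.62590738 0.07611189 0.032     ]
```

```bash
python3 - <<'E'
from h import *
step([.6065,.074,.16],Rt(.045))
E
python3 -m handwheel '{"twist":[[0,0,0],[0,0,0],[0,0,0],[0,0,0],[0,0,0]],"dp":[[0.005,0.033,-0.008],[0.005,0.033,-0.008],[0.003,0.033,-0.007],[0,0.031,0],[0,0,0]],"gripper":[-1,-1,-1,-1,-1]}'
python3 - <<'E'
from h import *
cap("scene"); c=cap("scene"); crop(c,295,205,395,305,6,"s3z")
step([.6065,.074,.14],Rt(.045))
E
```

```text
dp tool [ 0.0113  0.1311 -0.0268]
twist tool deg [-0.01 -0.04  0.03]
time: 3.12
tool_pos: [0.604, 0.0695, 0.1598]
eef_rot: [-0.052, 2.201, -2.202]
ft_force: [-0.3, -1.1, -0.1]
width: 0.001
dp tool [-0.0009  0.0226 -0.0041]
twist tool deg [-0.   -0.1  -0.07]
```

View pics/s3z.png

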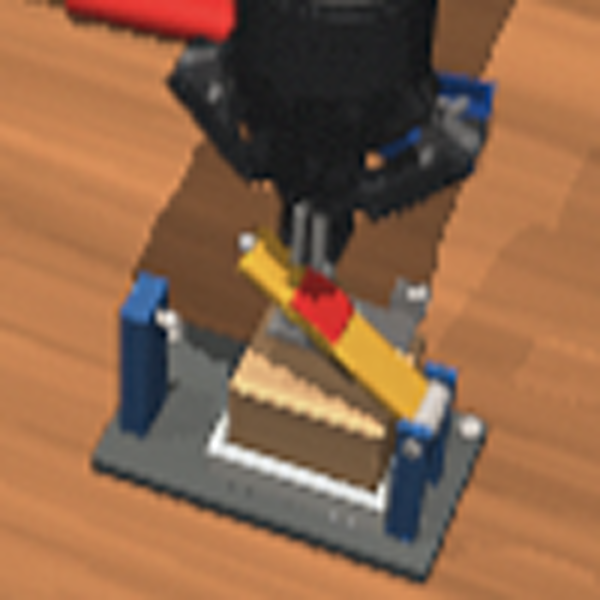

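Fingers (~(312,240) in the crop) hover just above the red pad (320,305). Next I press, following its arc.

```bash
python3 -m handwheel '{"twist":[[0,0,0],[0,0,0],[0,0,0],[0,0,0]],"dp":[[0,0.01,0],[0,0.01,0],[0,0.01,0.001],[0,0.008,0.003]],"gripper":[-1,-1,-1,-1]}'
python3 -m handwheel '{"twist":[[0,0,0],[0,0,0],[0,0,0]],"dp":[[0,0.007,0.003],[0,0.007,0.003],[0,0.005,0.001]],"gripper":[-1,-1,-1]}'
```

```text
time: 3.72
tool_pos: [0.6055, 0.0666, 0.1226]
eef_rot: [-0.049, 2.199, -2.199]
ft_force: [1.1, -0.9, 0.7]
width: -0.0
time: 4.1
tool_pos: [0.6058, 0.0594, 0.1038]
eef_rot: [-0.049, 2.199, -2.199]
ft_force: [0.2, -0.8, 1.1]
width: -0.003
```

```bash
python3 -m handwheel '{"twist":[[0,0,0],[0,0,0],[0,0,0]],"dp":[[0,0.003,0.001],[0,0.003,0.001],[0,0.003,0]],"gripper":[-1,-1,-1]}'
python3 - <<'E'
from h import *
c=cap("scene"); crop(c,295,205,395,305,6,"s4z")
E
```

```text
time: 4.47
tool_pos: [0.606, 0.0576, 0.0952]
eef_rot: [-0.049, 2.199, -2.199]
ft_force: [0.2, 0.2, -0.2]
width: -0.003
```

View pics/s4z.png

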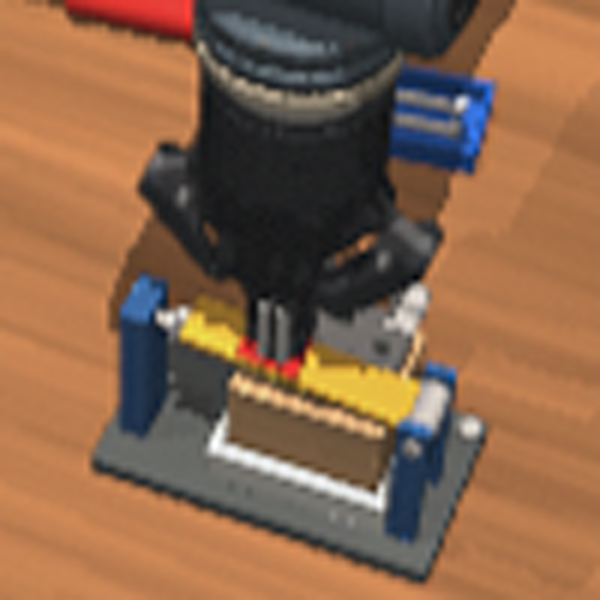

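The strap is nearly level with its end at the catch (175,320), so I continue in small steps.

```bash
python3 -m handwheel '{"twist":[[0,0,0],[0,0,0]],"dp":[[0,0.002,0],[0,0.002,0]],"gripper":[-1,-1]}'
python3 -m handwheel '{"twist":[[0,0,0],[0,0,0]],"dp":[[0,0.002,0],[0,0.0015,0]],"gripper":[-1,-1]}'
```

```text
time: 4.78
tool_pos: [0.6062, 0.0574, 0.0924]
eef_rot: [-0.048, 2.198, -2.199]
ft_force: [-5.0, -2.8, 11.3]
width: -0.0
time: 5.03
tool_pos: [0.6062, 0.0576, 0.088]
eef_rot: [-0.048, 2.199, -2.199]
ft_force: [-0.9, -0.8, 1.2]
width: -0.003
```

```bash
python3 -m handwheel '{"twist":[[0,0,0],[0,0,0]],"dp":[[0,0.001,0],[0,0,0]],"gripper":[-1,-1]}'
```

```text
time: 5.28
tool_pos: [0.6061, 0.0577, 0.087]
eef_rot: [-0.049, 2.199, -2.199]
ft_force: [-1.2, -2.5, 4.1]
width: -0.003
```

```bash
python3 -m handwheel '{"twist":[[0,0,0],[0,0,0],[0,0,0],[0,0,0],[0,0,0]],"dp":[[0,-0.02,0],[0,-0.04,0],[0.02,-0.03,0],[0.03,-0.03,0],[0,0,0]],"gripper":[-1,-1,-1,-1,-1]}'
python3 - <<'E'
from h import *
w=cap("wrist","w3"); c=cap("scene"); crop(c,295,205,395,305,6,"s5z")
np.save("w3.npy",{k:w[k] for k in("R","t","cx","cy","f")},allow_pickle=True)
E
```

```text
time: 5.9
tool_pos: [0.5559, 0.0557, 0.2101]
eef_rot: [-0.044, 2.197, -2.197]
ft_force: [0.3, -0.0, -0.4]
width: -0.007
```

View pics/w3.png

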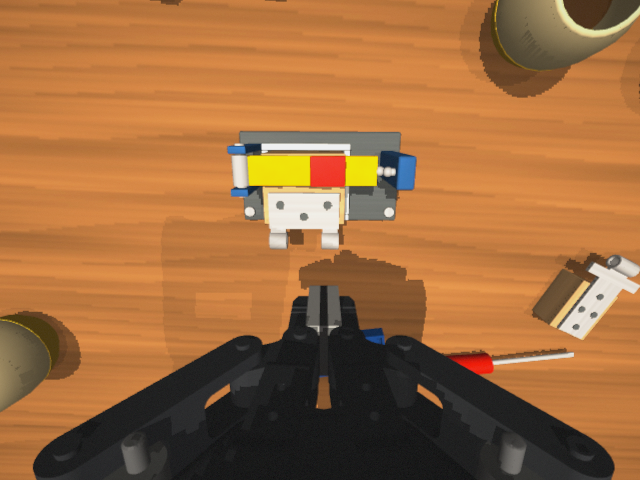

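View pics/s5z.png

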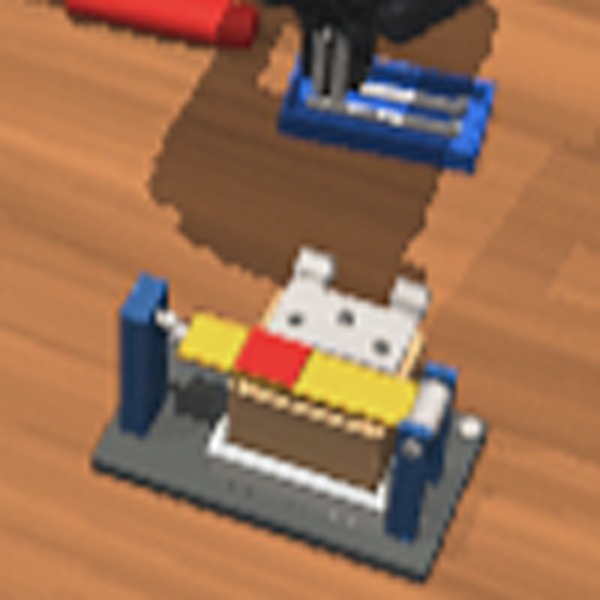

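The strap lies level on the block with its nose under the catch, so it is shut. Next I measure the knuckles.

Run:
```python
import cv2
i=cv2.imread("pics/w3.png")
cv2.imwrite("pics/w3z.png",cv2.resize(i[180:260,255:355],None,fx=8,fy=8,interpolation=cv2.INTER_NEAREST))
```

```text
(no output)
```

View pics/w3z.png

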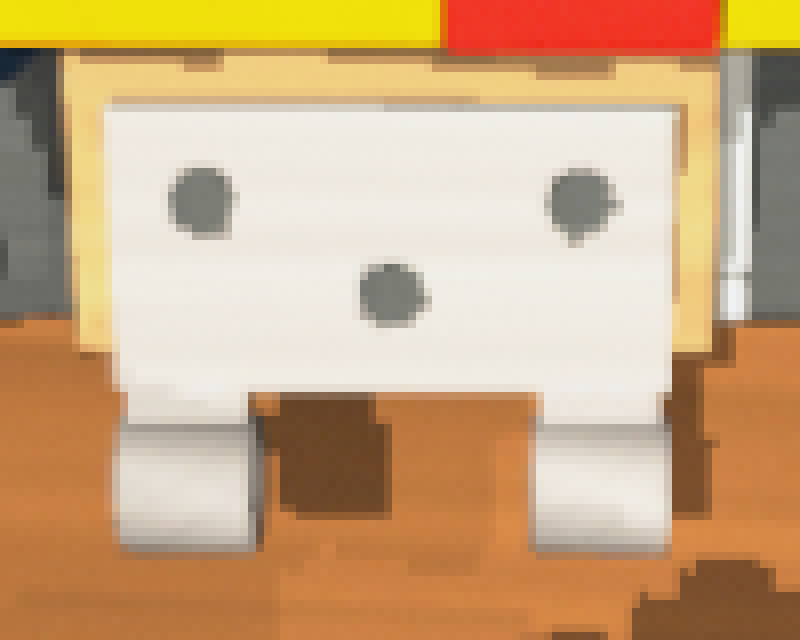

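```bash
cat >> h.py <<'E'
def axis_from_tangents(w,pxs,z,r=.008,xdir=np.array([1,0,0.])):
    "pxs: [(u,v,side)], side=+1 if the tangent is on the +xdir side. returns s along xdir of the axis (height z)"
    out=[]
    for u,v,s in pxs:
        o,d=ray(w,u,v); ox=o@xdir; dx=d@xdir; n=np.hypot(dx,d[2])
        # ray in (x,z) plane; line x = ox+dx*(z-oz)/dz at height z; perpendicular offset r -> horizontal offset r*n/|dz|
        xl=ox+dx*(z-o[2])/d[2]; out.append(xl-s*r*n/abs(d[2]))
    return np.array(out)
E
python3 - <<'E'
from h import *
w=np.load("w3.npy",allow_pickle=True).item()
px=lambda u,v:(255+u/8-.5,180+v/8-.5)
for u in(190,600): print(axis_from_tangents(w,[(*px(u,551),-1),(*px(u,425),1)],.075))
P=lambda u,v,z: onz(w,*px(u,v),z)
for u in(115,249,531,671): print(u,P(u,470,.083).round(4))
y=(P(115,470,.083)+P(671,470,.083))/2; print(y)
print("leaf edges",P(104,105,.077),P(678,105,.077)," block edge -x",P(75,352,.073),P(718,352,.073))
print("yaw from block", )
e=P(160+0,167+34,.077) if 0 else (P(202,202,.077),P(579,202,.077)); d=e[0]-e[1]; print("yaw screws",np.arctan2(-d[0],d[1]),np.linalg.norm(d))
E
```

```text
[0.54467902 0.54246423]
[0.54674556 0.54453555]
115 [0.5478 0.1027 0.083 ]
249 [0.5485 0.0883 0.083 ]
531 [0.5499 0.0582 0.083 ]
671 [0.5506 0.0432 0.083 ]
[0.54920338 0.07293525 0.083     ]
leaf edges [0.58602915 0.10461499 0.077     ] [0.58877784 0.04448643 0.077     ]  block edge -x [0.55797964 0.10856454 0.073     ] [0.56119622 0.03825871 0.073     ]
yaw from block
yaw screws 0.04569631409181607 0.03997427703639353
```

```bash
python3 - <<'E'
from h import *
step([.423,-.204,.2],Rt(-.52))
E
python3 -m handwheel '{"twist":[[0,0,0],[0,0,0],[0,0,0],[0,0,0],[0,0,0],[0,0,0],[0,0,0]],"dp":[[0.024,0.001,0.038],[0.024,0.002,0.038],[0.024,0.002,0.038],[0.024,0.002,0.038],[0.024,0.002,0.038],[0.024,0.002,0.038],[0,0,0.03]],"gripper":[-1,-1,-1,1,1,1,1]}'
python3 -m handwheel '{"twist":[[0,8.1,0],[0,8.1,0],[0,8.1,0],[0,8.1,0],[0,0,0]],"dp":[[0,0,0],[0,0,0],[0,0,0],[0,0,0],[0,0,0]],"gripper":[1,1,1,1,1]}'
python3 - <<'E'
from h import *
step([.423,-.204,.2],Rt(-.52))
w=cap("wrist","w4"); np.save("w4.npy",{k:w[k] for k in("R","t","cx","cy","f")},allow_pickle=True)
E
```

```text
dp tool [0.1447 0.0072 0.2534]
twist tool deg [ 3.000e-02  3.234e+01 -6.000e-02]
time: 6.88
tool_pos: [0.4226, -0.2101, 0.195]
eef_rot: [-0.049, 2.202, -2.199]
ft_force: [-0.1, 0.8, 0.4]
width: 0.846
time: 7.5
tool_pos: [0.4238, -0.2088, 0.1951]
eef_rot: [-0.512, -1.929, 1.928]
ft_force: [0.7, -0.2, -0.5]
width: 0.999
dp tool [ 0.0031 -0.0049 -0.0037]
twist tool deg [ 0.01 -0.01  0.07]
```

View pics/w4.png

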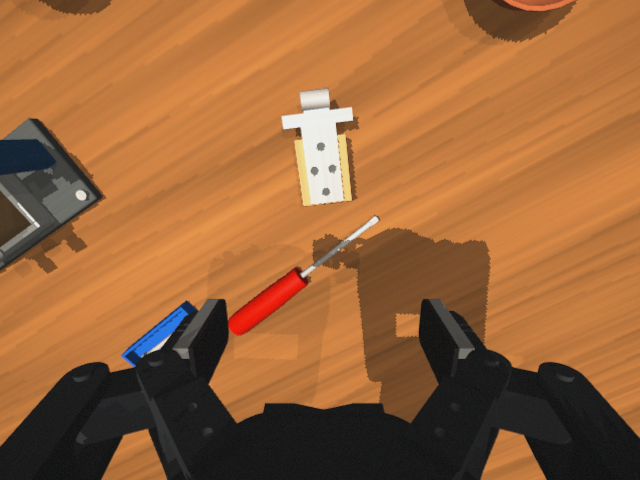

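Run:
```python
import cv2
i=cv2.imread("pics/w4.png")
cv2.imwrite("pics/w4z.png",cv2.resize(i[80:220,265:375],None,fx=5,fy=5,interpolation=cv2.INTER_NEAREST))
```

```text
(no output)
```

View pics/w4z.png

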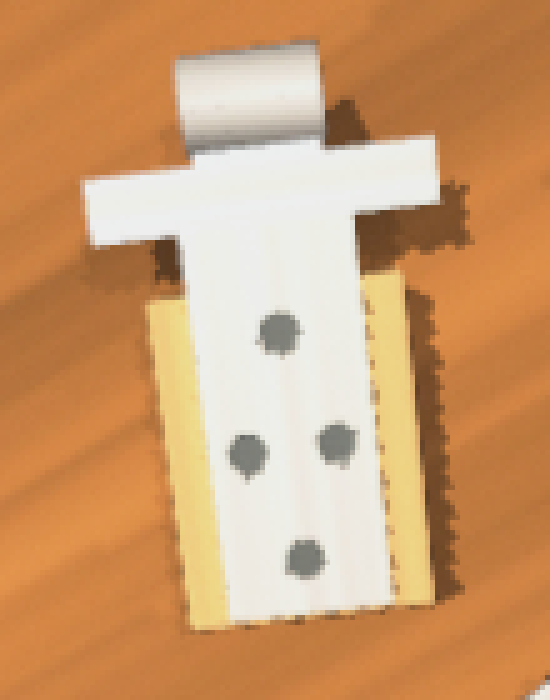

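Run:
```python
from h import *
w=np.load("w4.npy",allow_pickle=True).item()
P=lambda u,v,z: onz(w,265+u/5-.5,80+v/5-.5,z)
b=[P(*q,.034) for q in((147,301),(402,271),(435,603),(192,630))]
for x in b: print(x.round(4))
print([round(float(np.linalg.norm(b[i]-b[i-1])),4) for i in range(4)],"ctr",sum(b)/4)
d=(b[0]+b[1]-b[2]-b[3])/2; print("yaw",np.arctan2(d[1],d[0]))
k=[P(*q,.038) for q in((83,182),(438,136),(438,200),(92,246))]
e=k[0]-k[1]; print("cross",np.linalg.norm(e),"yaw",np.arctan2(-e[0],e[1])); e=k[3]-k[2]; print(np.arctan2(-e[0],e[1]))
yw=-.52-.08
kc=sum(k)/4; print("kc",kc)
for yw in(-.58,-.62): print(kc-.04525*np.array([np.cos(yw),np.sin(yw),0]))
```

```text
[ 0.5006 -0.221   0.034 ]
[ 0.4828 -0.2624  0.034 ]
[ 0.428  -0.2395  0.034 ]
[ 0.4461 -0.1977  0.034 ]
[0.0593, 0.0451, 0.0593, 0.0456] ctr [ 0.46437754 -0.23015147  0.034     ]
yaw -0.3998251056564568
cross 0.060646754489591365 yaw -0.39867476181269196
-0.39417859147613726
kc [ 0.50612958 -0.2476857   0.038     ]
[ 0.46827964 -0.22288761  0.038     ]
[ 0.46930158 -0.22139386  0.038     ]
```

```bash
python3 - <<'E'
from h import *
w=np.load("w4.npy",allow_pickle=True).item()
print("sd tip",onz(w,377,218,.008)); y=np.array([np.sin(.4),np.cos(.4),0])
c=np.array([.4645,-.2301,0]); print("fingers",c+y*.05,c-y*.05)
step([.4645,-.2301,.06],Rt(-.40))
E
python3 -m handwheel '{"twist":[[0,-6.9,0],[0,0,0]],"dp":[[0,0,0],[0,0,0]],"gripper":[1,1]}'
python3 - <<'E'
from h import *
step([.4645,-.2301,.06],Rt(-.40))
E
```

```text
sd tip [ 0.39307414 -0.25282864  0.008     ]
fingers [ 0.48397092 -0.18404695  0.        ] [ 0.44502908 -0.27615305  0.        ]
dp tool [-0.0461  0.1352 -0.0016]
twist tool deg [ 0.01 -6.76  0.06]
time: 7.8
tool_pos: [0.4237, -0.2087, 0.1955]
eef_rot: [-0.404, -2.002, 2.002]
ft_force: [-0.2, -0.5, 0.1]
width: 0.998
dp tool [-0.046   0.1355  0.0039]
twist tool deg [0.01 0.06 0.03]
```

```bash
python3 -m handwheel '{"twist":[[0,0,0],[0,0,0],[0,0,0],[0,0,0],[0,0,0]],"dp":[[-0.023,0.03,0.002],[-0.023,0.04,0.002],[0,0.04,0],[0,0.025,0],[0,0,0]],"gripper":[1,1,1,1,1]}'
python3 - <<'E'
from h import *
step([.4645,-.2301,.006],Rt(-.40))
w=cap("wrist","w5")
E
```

```text
time: 8.43
tool_pos: [0.4636, -0.2298, 0.0593]
eef_rot: [-0.404, -2.001, 1.998]
ft_force: [-1.1, 0.3, 0.1]
width: 0.999
dp tool [-0.0012  0.0533 -0.0001]
twist tool deg [ 0.03 -0.09  0.2 ]
```

View pics/w5.png

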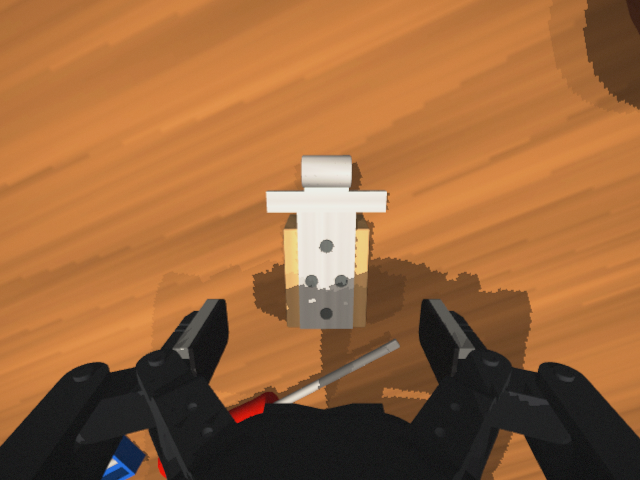

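```bash
python3 -m handwheel '{"twist":[[0,0,0],[0,0,0],[0,0,0],[0,0,0]],"dp":[[-0.001,0.02,0],[0,0.02,0],[0,0.013,0],[0,0,0]],"gripper":[1,1,1,1]}'
python3 -m handwheel '{"twist":[[0,0,0],[0,0,0],[0,0,0],[0,0,0],[0,0,0],[0,0,0]],"dp":[[0,0,0],[0,0,0],[0,0,0],[0,0,0],[0,0,0],[0,0,0]],"gripper":[0.2,-0.2,-0.6,-1,-1,-1]}' 50
```

```text
time: 8.98
tool_pos: [0.4654, -0.2307, 0.0079]
eef_rot: [-0.406, -2.001, 2.001]
ft_force: [-0.2, -0.0, 0.3]
width: 0.999
time: 9.72
tool_pos: [0.4657, -0.231, 0.0087]
eef_rot: [-0.408, -2.001, 2.002]
ft_force: [-1.1, 0.8, 6.7]
width: 0.531
```

```bash
python3 -m handwheel '{"twist":[[0,0,0],[0,0,0],[0,0,0],[0,0,0],[0,0,0]],"dp":[[0,-0.01,0],[0,-0.03,0],[0,-0.04,0],[0,-0.03,0],[0,0,0]],"gripper":[-1,-1,-1,-1,-1]}'
python3 -m handwheel '{"twist":[[0,-8.5,0],[0,-8.5,0],[0,-8.5,0],[0,0,0]],"dp":[[0,0,0],[0,0,0],[0,0,0],[0,0,0]],"gripper":[-1,-1,-1,-1]}'
python3 - <<'E'
from h import *
w=cap("wrist","w6"); np.save("w6.npy",{k:w[k] for k in("R","t","cx","cy","f")},allow_pickle=True)
u=np.array([np.cos(.045),np.sin(.045),0])
h=np.array([.5454,.073,0]); 
t=h-u*(.060+.05); t[2]=.12; step(t,Rt(.045)); print(t)
E
```

```text
time: 10.35
tool_pos: [0.4662, -0.2312, 0.12]
eef_rot: [-0.411, -2.001, 2.004]
ft_force: [-0.4, -0.1, -2.6]
width: 0.529
time: 10.85
tool_pos: [0.4648, -0.2304, 0.1168]
eef_rot: [-0.049, 2.201, -2.199]
ft_force: [-0.2, 1.2, -2.5]
width: 0.53
dp tool [ 0.017  -0.0028 -0.2994]
twist tool deg [ 0.05 -0.22  0.07]
[0.43551136 0.06805167 0.12      ]
```

View pics/w6.png

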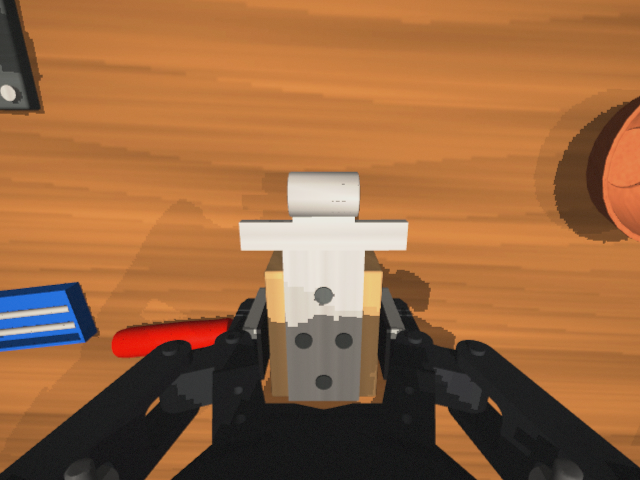

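```bash
python3 -m handwheel '{"twist":[[0,-0.2,0],[0,0,0],[0,0,0],[0,0,0],[0,0,0],[0,0,0],[0,0,0],[0,0,0]],"dp":[[0.003,0,-0.043],[0.003,0,-0.043],[0.003,0,-0.043],[0.003,0,-0.043],[0.003,0,-0.043],[0.002,0,-0.043],[0,0,-0.04],[0,0,0]],"gripper":[-1,-1,-1,-1,-1,-1,-1,-1]}'
python3 - <<'E'
from h import *
u=np.array([np.cos(.045),np.sin(.045),0])
h=np.array([.5454,.073,0]); 
t=h-u*(.060+.05); t[2]=.12; step(t,Rt(.045))
w=cap("wrist","w7"); np.save("w7.npy",{k:w[k] for k in("R","t","cx","cy","f")},allow_pickle=True)
E
```

```text
time: 11.9
tool_pos: [0.4337, 0.068, 0.1175]
eef_rot: [-0.053, 2.198, -2.197]
ft_force: [0.3, -0.4, -1.8]
width: 0.529
dp tool [-0.0018 -0.0025  0.0001]
twist tool deg [0.01 0.16 0.03]
```

View pics/w7.png

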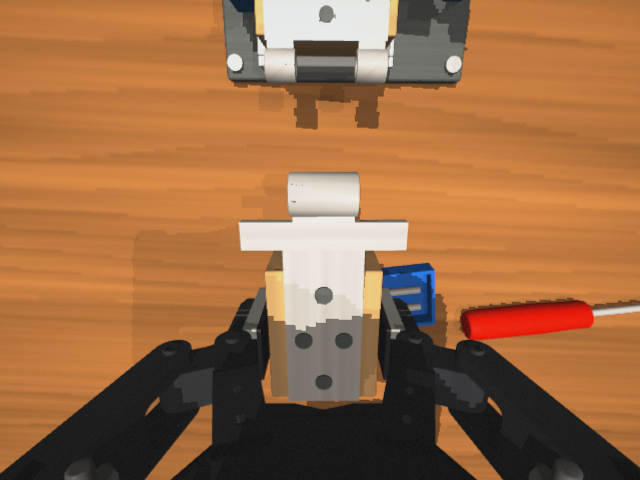

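Run:
```python
import cv2
i=cv2.imread("pics/w7.png")
cv2.imwrite("pics/w7a.png",cv2.resize(i[30:100,250:405],None,fx=5,fy=5,interpolation=cv2.INTER_NEAREST))
cv2.imwrite("pics/w7b.png",cv2.resize(i[160:260,230:420],None,fx=4,fy=4,interpolation=cv2.INTER_NEAREST))
```

```text
(no output)
```

View pics/w7a.png

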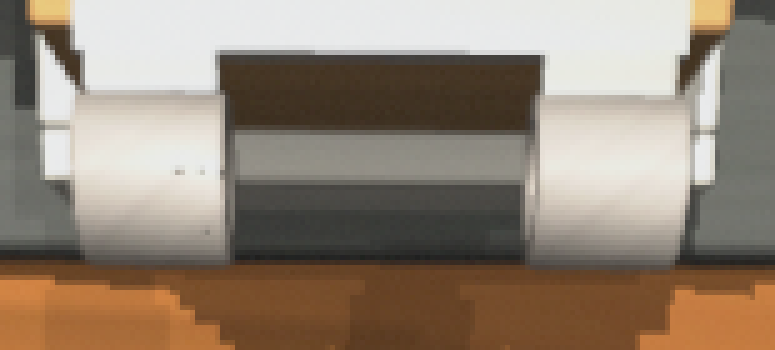

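View pics/w7b.png

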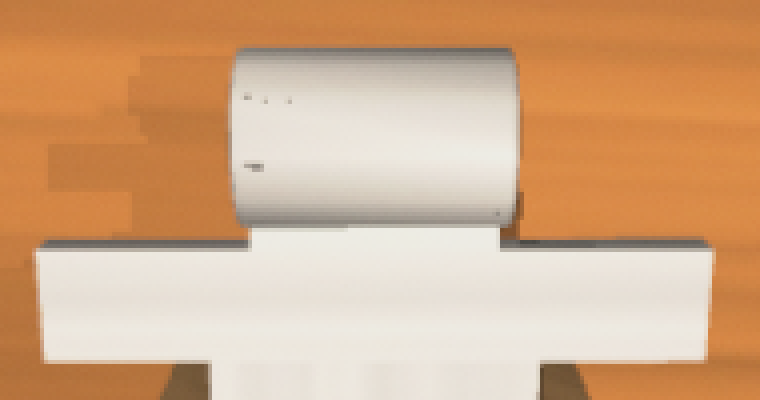

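Run:
```python
from h import *
w=np.load("w7.npy",allow_pickle=True).item()
p,R,s=pose(); print("tcp",p)
u=np.array([np.cos(.045),np.sin(.045),0]); n=np.array([-u[1],u[0],0])
A=lambda a,b:(250+a/5-.5,30+b/5-.5); B=lambda a,b:(230+a/4-.5,160+b/4-.5)
# jamb
j=[axis_from_tangents(w,[(*A(a,b),-1)],.075,xdir=u)[0] for a,b in((150,263),(610,265))]
je=[onz(w,*A(a,b),.077)@u-.0077 for a,b in((150,93),(610,95))]
print("jamb u",j,je,"n",[(onz(w,*A(a,170),.083)@n).round(4) for a in(73,227,538,688)])
print("world ref (w3)",np.array([.5454,.073,0])@u,np.array([.5454,.073,0])@n)
# door
for z in(.1175+.0273-.003,.1175+.0273,.1175+.0273+.003):
    print(z,"door u",axis_from_tangents(w,[(*B(374,47),1)],z,xdir=u)[0], onz(w,*B(374,226),z+.002)@u+.0077,"n",[(onz(w,*B(a,130),z+.008)@n).round(4) for a in(230,519)],
     "cross", [(onz(w,*B(a,248),z+.002)@n).round(4) for a in(36,713)])
c=[onz(w,*B(a,b),.1468) for a,b in((36,248),(713,248),(44,361),(707,361))]
print([np.arctan2(-(c[i]-c[i+1])[0],(c[i]-c[i+1])[1]) for i in(0,2)], [ (x@u).round(4) for x in c],p@u,p@n)
```

```text
tcp [0.43392632 0.06690911 0.11752959]
jamb u [np.float64(0.5485844919562511), np.float64(0.5485728620241349)] [np.float64(0.5478000013223737), np.float64(0.5477919437918884)] n [np.float64(0.0781), np.float64(0.0632), np.float64(0.0333), np.float64(0.0189)]
world ref (w3) 0.5481317671051624 0.04839138239575261
0.14179999999999998 door u 0.49498478724248957 0.49497736897482275 n [np.float64(0.0615), np.float64(0.0373)] cross [np.float64(0.0802), np.float64(0.0186)]
0.14479999999999998 door u 0.4953151258228565 0.49571870486359804 n [np.float64(0.0612), np.float64(0.0376)] cross [np.float64(0.0794), np.float64(0.0194)]
0.1478 door u 0.4956454644032234 0.4964600407523734 n [np.float64(0.0609), np.float64(0.0379)] cross [np.float64(0.0786), np.float64(0.0202)]
[np.float64(0.04892273266175916), np.float64(0.04897029143211822)] [np.float64(0.4859), np.float64(0.4861), np.float64(0.4753), np.float64(0.4755)] 0.43649693349720425 0.04732128524656754
```

```bash
python3 -m handwheel '{"twist":[[0,0,0],[0,0,0],[0,0,0],[0,0,0],[0,0,0]],"dp":[[0,0.02,0.001],[0,0.03,0],[0,0.0195,0],[0,0,0],[0,0,0]],"gripper":[-1,-1,-1,-1,-1]}'
python3 - <<'E'
from h import *
p,R,s=pose()
w=cap("wrist","w8"); np.save("w8.npy",{k:w[k] for k in("R","t","cx","cy","f")},allow_pickle=True)
i=w["frame"][:,:,::-1]
cv2.imwrite("pics/w8a.png",cv2.resize(i[0:110,220:420],None,fx=4,fy=4,interpolation=cv2.INTER_NEAREST))
c=cap("scene"); crop(c,295,205,395,305,6,"s6z")
E
```

```text
time: 12.58
tool_pos: [0.4347, 0.0647, 0.0489]
eef_rot: [-0.05, 2.198, -2.198]
ft_force: [0.9, 0.8, -3.3]
width: 0.532
```

View pics/w8.png

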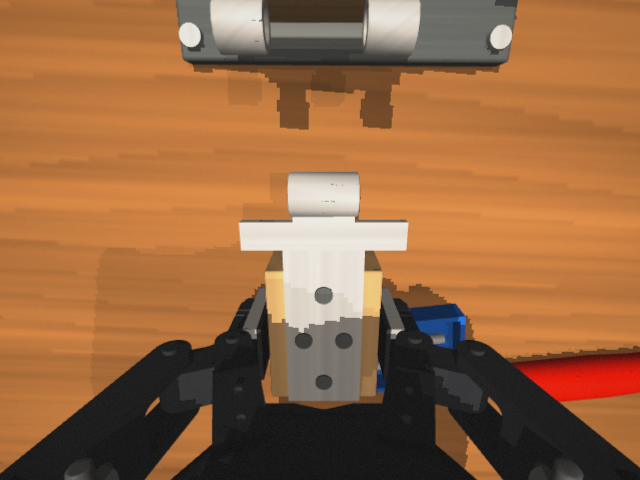

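View pics/s6z.png

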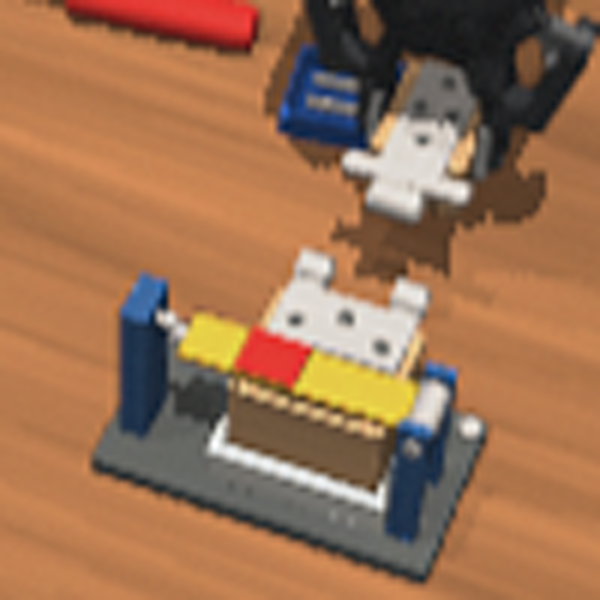

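Run:
```python
from h import *
w=np.load("w8.npy",allow_pickle=True).item()
p,R,s=pose(); print(p, -R[:,0], -R[:,2])
u=np.array([np.cos(.045),np.sin(.045),0]); n=np.array([-u[1],u[0],0])
for z in (.083,): print([(onz(w,a,30,z)@n).round(4) for a in(210,269,364,421)])
B=lambda a,b:(230+a/4-.5,160+b/4-.5)
z=.075; print("door",axis_from_tangents(w,[(*B(374,47),1)],z,xdir=u)[0],[(onz(w,*B(a,130),z+.008)@n).round(4) for a in(230,519)],[(onz(w,*B(a,248),z+.002)@n).round(4) for a in(36,713)])
print("jamb u",[axis_from_tangents(w,[(a,b,-1)],.075,xdir=u)[0] for a,b in((240,54),(392,54.5))])
print("tool-wise lateral: tool yaw",np.arctan2(-R[0,2]*-1,-R[1,2]))
```

```text
[0.43482062 0.06495746 0.04906668] [0.99889144 0.04705211 0.00141427] [-4.70521464e-02  9.98892434e-01 -4.22633527e-06]
[np.float64(0.0786), np.float64(0.0617), np.float64(0.0344), np.float64(0.018)]
door 0.4959631240674717 [np.float64(0.0579), np.float64(0.0341)] [np.float64(0.0763), np.float64(0.0157)]
jamb u [np.float64(0.5484887901838441), np.float64(0.5484641549728525)]
tool-wise lateral: tool yaw 0.047069525180558035
```

View pics/w8a.png

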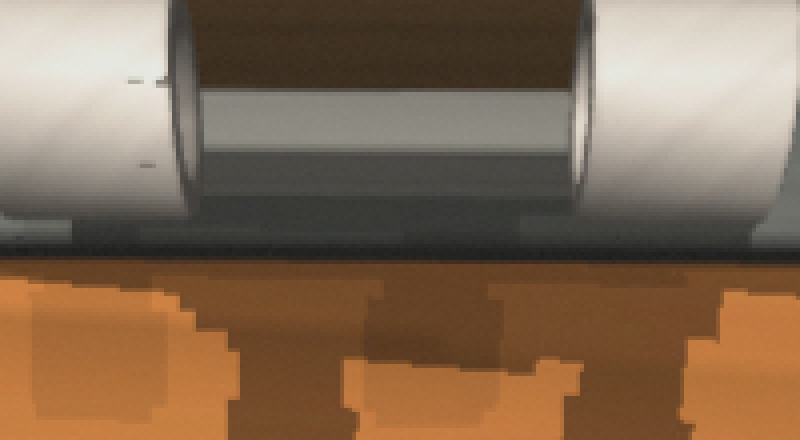

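```bash
python3 -m handwheel '{"twist":[[0,0,0],[0,0,0],[0,0,0],[0,0,0],[0,0,0]],"dp":[[0,0.001,-0.0023],[-0.008,0,0],[-0.01,0,0],[-0.007,0,0],[0,0,0]],"gripper":[-1,-1,-1,-1,-1]}'
python3 - <<'E'
from h import *
p,R,s=pose()
w=cap("wrist","w9"); np.save("w9.npy",{k:w[k] for k in("R","t","cx","cy","f")},allow_pickle=True)
i=w["frame"][:,:,::-1]
cv2.imwrite("pics/w9a.png",cv2.resize(i[60:260,200:440],None,fx=3,fy=3,interpolation=cv2.INTER_NEAREST))
print(p)
E
```

```text
time: 13.3
tool_pos: [0.4597, 0.0687, 0.0472]
eef_rot: [-0.052, 2.197, -2.197]
ft_force: [-0.3, 0.2, -2.2]
width: 0.525
[0.45968143 0.06867847 0.04721972]
```

View pics/w9a.png

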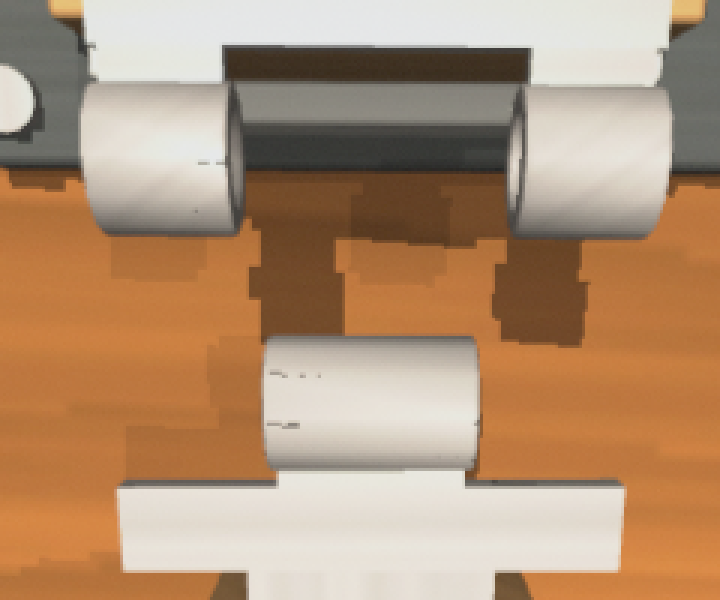

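Run:
```python
from h import *
w=np.load("w9.npy",allow_pickle=True).item()
u=np.array([np.cos(.045),np.sin(.045),0]); n=np.array([-u[1],u[0],0])
A=lambda a,b:(200+a/3-.5,60+b/3-.5)
for z in(.081,.083,.085): print(z,[(onz(w,*A(a,130),z)@n).round(4) for a in(82,228,525,672)])
for z in(.075,.077,.079): print(z,[(onz(w,*A(a,486),z)@n).round(4) for a in(118,625)])
print("door k n",[(onz(w,*A(a,400),.083)@n).round(4) for a in(263,480)])
print("door u",axis_from_tangents(w,[(*A(370,335),1)],.075,xdir=u)[0],onz(w,*A(370,470),.077)@u+.0077,onz(w,*A(370,486),.077)@u+.0095)
print("jamb u",[axis_from_tangents(w,[(*A(a,b),-1)],.075,xdir=u)[0] for a,b in((170,235),(590,239))],[onz(w,*A(a,b),.077)@u-.0077 for a,b in((150,83),(600,86))])
```

```text
0.081 [np.float64(0.0785), np.float64(0.0636), np.float64(0.0333), np.float64(0.0183)]
0.083 [np.float64(0.078), np.float64(0.0633), np.float64(0.0336), np.float64(0.0188)]
0.085 [np.float64(0.0774), np.float64(0.0631), np.float64(0.0338), np.float64(0.0194)]
0.075 [np.float64(0.0792), np.float64(0.0184)]
0.077 [np.float64(0.0786), np.float64(0.0189)]
0.079 [np.float64(0.0781), np.float64(0.0195)]
door k n [np.float64(0.0606), np.float64(0.0371)]
door u 0.521341041760019 0.5217141885562977 0.521578077737298
jamb u [np.float64(0.5482486107158688), np.float64(0.5480052494682419)] [np.float64(0.5477685022627833), np.float64(0.5476623500960447)]
```

```bash
python3 -m handwheel '{"twist":[[0,0,0],[0,0,0],[0,0,0]],"dp":[[-0.007,0,0.0004],[-0.008,0,0],[0,0,0]],"gripper":[-1,-1,-1]}'
python3 -m handwheel '{"twist":[[0,0,0],[0,0,0],[0,0,0],[0,0,0]],"dp":[[-0.005,0,0],[-0.004,0,0],[-0.002,0,0],[0,0,0]],"gripper":[-1,-1,-1,-1]}'
python3 - <<'E'
from h import *
p,R,s=pose()
w=cap("wrist","w10"); np.save("w10.npy",{k:w[k] for k in("R","t","cx","cy","f")},allow_pickle=True)
i=w["frame"][:,:,::-1]
cv2.imwrite("pics/w10a.png",cv2.resize(i[110:270,200:440],None,fx=3.3,fy=3.3,interpolation=cv2.INTER_NEAREST))
c=cap("scene"); crop(c,295,205,395,305,6,"s7z"); cap("side","side7")
print(p,s["ft_force"],s["torque"])
E
```

```text
time: 13.72
tool_pos: [0.4749, 0.069, 0.0473]
eef_rot: [-0.052, 2.197, -2.197]
ft_force: [-0.7, 0.1, -0.9]
width: 0.531
time: 14.22
tool_pos: [0.4852, 0.0695, 0.0472]
eef_rot: [-0.053, 2.197, -2.197]
ft_force: [-0.0, -0.7, -1.3]
width: 0.526
[0.48515601 0.06951672 0.04724491] [-0.04993842 -0.6952792  -1.33888815] [ 0.03598488 -0.02258827 -0.01789036]
```

View pics/w10a.png

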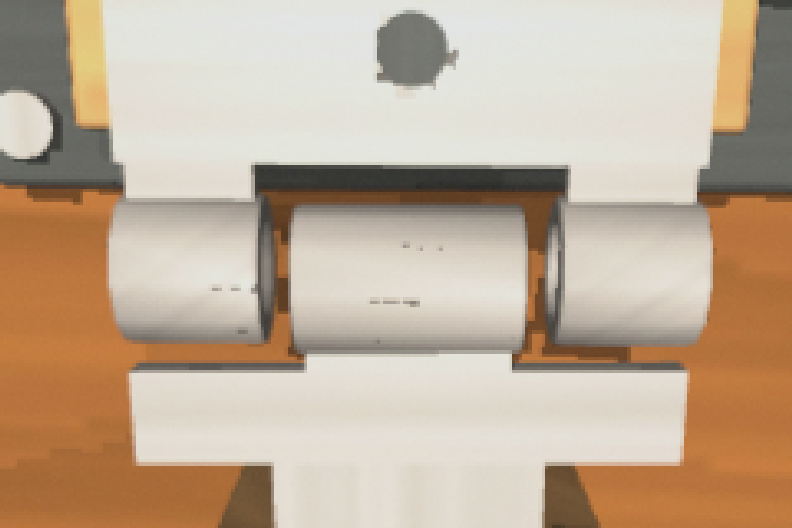

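View pics/s7z.png

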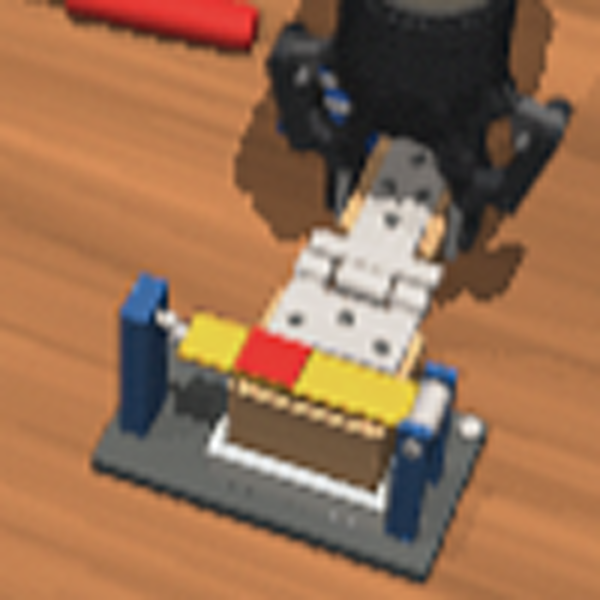

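Run:
```python
from h import *
w=np.load("w10.npy",allow_pickle=True).item()
u=np.array([np.cos(.045),np.sin(.045),0]); n=np.array([-u[1],u[0],0])
A=lambda a,b:(200+a/3.3-.5,110+b/3.3-.5)
print("jamb n",[(onz(w,*A(a,260),.083)@n).round(4) for a in(109,265,552,712)])
print("door n",[(onz(w,*A(a,270),.083)@n).round(4) for a in(291,526)],[(onz(w,*A(a,372),.077)@n).round(4) for a in(129,687)])
print("door u",axis_from_tangents(w,[(*A(408,204.5),1)],.075,xdir=u)[0],onz(w,*A(408,351),.077)@u+.0077,onz(w,*A(408,371),.077)@u+.0095)
print("jamb u",[axis_from_tangents(w,[(*A(a,b),-1)],.075,xdir=u)[0] for a,b in((200,343),(640,346))],[onz(w,*A(a,b),.077)@u-.0077 for a,b in((190,198),(630,203))])
```

```text
jamb n [np.float64(0.078), np.float64(0.0627), np.float64(0.0344), np.float64(0.0187)]
door n [np.float64(0.0601), np.float64(0.037)] [np.float64(0.0784), np.float64(0.0187)]
door u 0.5467432956674296 0.5473273220892817 0.5469264397909039
jamb u [np.float64(0.5481591838335511), np.float64(0.5480198029882596)] [np.float64(0.547878016921292), np.float64(0.5475535428372276)]
```

View pics/side7.png

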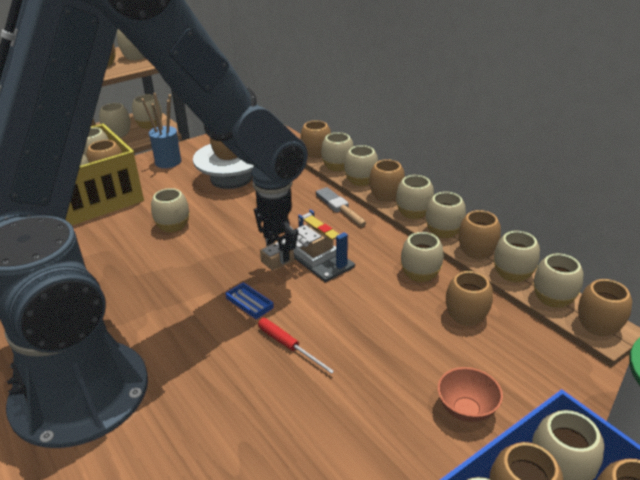

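```bash
python3 -m handwheel '{"twist":[[0,0,0],[0,0,0],[0,0,0]],"dp":[[-0.0007,0,0],[0,0,0],[0,0,0]],"gripper":[-1,-1,-1]}'
python3 - <<'E'
from h import *
p,R,s=pose(); print(p,s["ft_force"])
c=cap("scene"); d=cap("side")
for k,x,y,W,H,f in((c,330,232,50,37,16),(d,250,225,110,60,7)):
    i=k["frame"][:,:,::-1]; cv2.imwrite(f"pics/z{x}.png",cv2.resize(i[y:y+H,x:x+W],None,fx=f,fy=f,interpolation=cv2.INTER_NEAREST))
u=np.array([np.cos(.045),np.sin(.045),0]); n=np.array([-u[1],u[0],0])
for nm,k,x,y,f in(("scene",c,330,232,16),("side",d,250,225,7)):
  for a in(-.0225,0,.0225): print(nm,a,((proj(k,u*.548+n*(.0484+a)+[0,0,.083])-[x,y]+.5)*f).round(1), ((proj(k,u*.548+n*(.0484+a)+[0,0,.085])-[x,y]+.5)*f).round(1))
E
```

```text
time: 14.75
tool_pos: [0.4858, 0.0695, 0.0473]
eef_rot: [-0.053, 2.197, -2.197]
ft_force: [0.0, -0.3, -2.4]
width: 0.529
[0.48581461 0.06953348 0.04730501] [ 0.02576688 -0.25536087 -2.39450917]
scene -0.0225 [285.6 266.2] [286.2 258.5]
scene 0 [413.2 306.3] [414.  298.6]
scene 0.0225 [541.9 346.8] [542.8 339.1]
side -0.0225 [376.4  95.8] [376.2  90.7]
side 0 [333.8  65.5] [333.6  60.4]
side 0.0225 [292.1  35.8] [291.8  30.7]
```

View pics/z330.png

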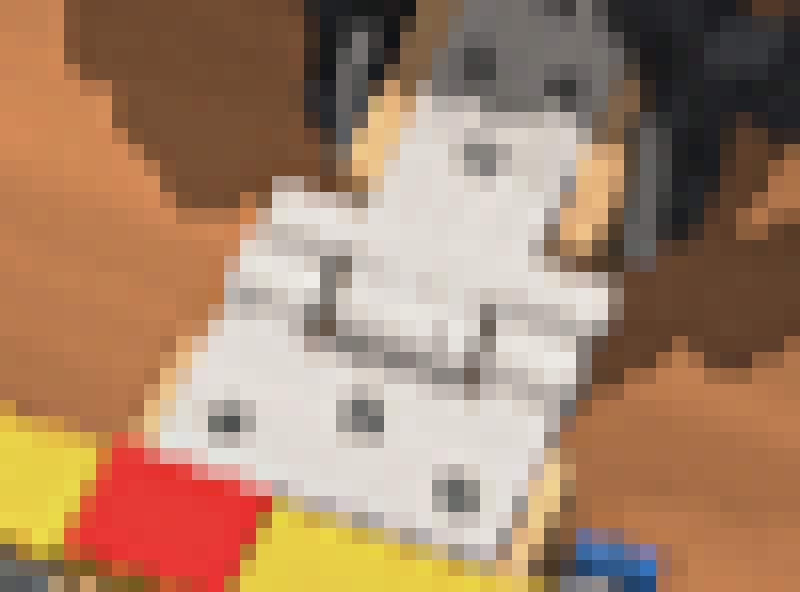

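View pics/z250.png

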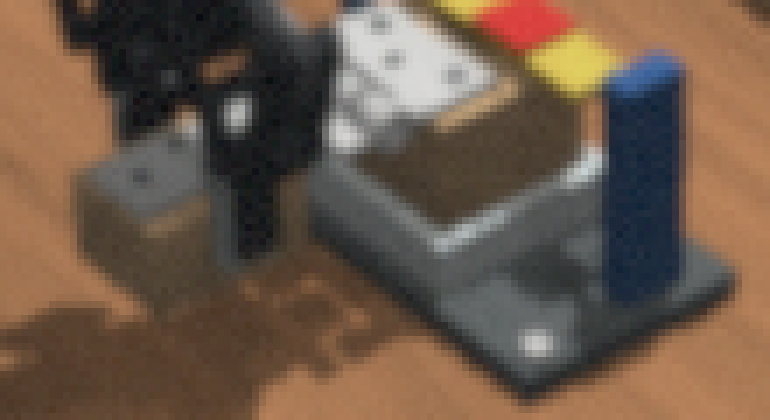

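Run:
```python
from h import *
print(env.job_done()); s=env.observe(); print(s["time"],s["tool_pos"],s["ft_force"],s["width"])
```

```text
the job is handed in; nothing more can be done
None
the job is handed in; nothing more can be done
```

I pressed the yellow strap shut and held the door piece lined up in the jamb's gap. I handed the job in at about 15 s of the 58 s allowed, and no verdict was reported.

- **Strap:** The push on the pad peaked at about 11 N and then dropped to about 1 N as the catch snapped. I took the hand off and the later pictures show the strap level on the block, its nose under the catch.
- **Door piece:** I gripped it across y with 50 N; the measured opening matched about 45 mm. I lifted it, turned it and slid its knuckle into the gap from the -x side. In the last pictures it was held level, with the wrist force staying within about 2.5 N, most of that the piece's own weight.
- **Alignment:** In the last wrist picture the knuckle was about 0.9 mm short in x and within about 0.3 mm in y. I then advanced it 0.7 mm. Yaw agreed within about 0.01 rad.
- **Height:** The estimates were 74.5 to 76 mm, against the 75 mm wanted.
- **Bystanders:** I saw no pot, bowl, brush, screwdriver or tray touched or moved, though I did not measure their positions again.

**Disagreements between checks**
- Two pictures gave sideways corrections of opposite sign, about 1 mm one way and then 2.3 mm the other. I trusted the closer view and confirmed it with two later pictures.
- The jamb axis in x came out up to about 1 mm different depending on which edge of its knuckles I used.
- The wrist force read about 7 N upward as the fingers closed, probably from the tips brushing the bench. It went away on lifting.

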